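# Hold a negative carrier against the sprung fence of a riveting jig

## Task

Press the call push fully down and let it come up again, to call me over; then lay the negative carrier flat on the bed of the riveting jig, between the two side rails with its narrow grip pointing out of the open end, and push its straight front edge squarely against the sprung fence until the fence's pointer stands between the two upright pins on the rail, without ever running the fence to the end of its travel. Keep the push steady for three seconds with the pointer between the pins and finish while still holding the carrier pressed there, because I will rivet it while you hold: do not let go or back off. Push the fence with the carrier only, not with the gripper, and leave the loupe, the film can and the film tin where they stand.

Things in the scene. Friction and masses are not known exactly. Their poses are not given: they have to be found in the camera images.
- carrier: negative carrier, loose, about 0.11 kg, lying on the worktop left or right of the jig: flat grey metal plate 70 mm wide (x), 101 mm long (y = -37 to +64 mm), 6 mm thick, with a narrow black grip 18 mm wide and 9 mm high in the middle of one end (y = -64 to -37 mm). Origin: on the underside, 64 mm behind the straight front edge; +y points from the grip to that edge, z up
- carrier_grip (a point): middle of the carrier's black grip, 5 mm above the carrier's underside, 50 mm behind the carrier's origin; axes as the carrier's. Pinch the grip across its 18 mm width (the carrier's x)
- carrier_front (a point): middle of the carrier's straight front edge, at the other end from the grip, at half the plate's thickness
- jig: riveting jig, fixed: metal bed (top 8 mm above the worktop, x = -80 to +90 mm, 114 mm wide), two side rails 10 mm high above it (x = -70 to +87 mm), 90 mm apart inside, the sprung fence between them. Origin on the worktop midway between the rails, under the fence's face at rest. +x: pressing direction, from the open end to the fence. Held home, the carrier's grip overhangs the open end
- fence: sprung fence of the jig: steel bar 86 mm wide across the bed, 12 mm thick, top 25 mm above the worktop, flat front face; slides along the jig's x. Origin and axes are the jig's when at rest and move with it. A thin brass pointer on its left (+y) end lies over the left rail, where two thin upright pins 11 mm tall stand 12 mm apart
- fence_face (a point): middle of the fence's front face, 11 mm above the worktop
- fence_slide (a joint): how far the fence is pushed back along the jig's +x, in m: 0 at rest, 0.020 at the end of its travel. A spring of 0.8 N per mm, without preload, pushes it back. The pointer is clear between the pins from 0.006 to 0.014 (about 5 to 11 N of push), midway at 0.010 (8 N)
- call_box: call box, fixed to the worktop on the other side of the jig from the carrier: grey plastic box 70 x 90 mm, 34 mm high, with a round push on the middle of its top. Origin under its centre on the worktop, z up
- call_push (a joint): travel of the round black call push (32 mm across) straight down, in m: 0 up, 0.006 fully down; a spring brings it back up, about 5 N when fully down
- call_push_top (a point): middle of the top of the call push; it moves with the push
- loupe: loupe, 47 mm across, 42 mm high, loose bystander; origin under its centre
- film_can: film can, 34 mm across, 56 mm high, standing, loose bystander; origin under its centre
- film_tin: round film tin, 70 mm across, 41 mm high, loose bystander; origin under its centre
Things that resemble listed ones, but are neither listed nor needed, are in the scene too. Leave any yellow look-alike of the carrier alone.

How it is judged:
By the outcome, as a careful person would: the job done as asked, in the order asked, and still so for the second after the job is handed in, while the arm keeps its last pose, push and grip.
It also fails if it takes over 66 s, if anything falls off the work surface, if the arm or the gripper's body presses on something with over 40 N, if the wrist force passes 120 N, or if a joint passes its speed limit or range.

## Robot

A 6-joint arm with a two-finger parallel gripper is mounted at the origin on a cart in front of the work surface, level with it; the furniture and walls round the work are solid. World frame = base frame: x ahead of the robot, y to its left, z up, the work surface at z = 0. Lengths are in m, angles in rad, forces in N, time in s.
With the tool pointing down it reaches from about 0.275 to 0.875 m from the base axis. Payload 12.5 kg.
Tool frame: the origin (TCP) lies at the very end of the fingers, on their centre line; the grasp point (between the pads) lies 19 mm behind it (r.tcp_to_grasp is the distance from the TCP to the grasp point, in m); z points along the fingers, y is the line along which they close (so a half turn about z gives the same grasp; the last joint's range is limited). The gripper opens to 85 mm and grips with 20 to 120 N. Pads are 22 mm wide; open, the fingers measure 114 mm over their backs; the gripper's body (76 mm by 85 mm) begins 54 mm behind the grasp point. The pads swing forward as they close: fully open they stand 13 mm farther back than shut.
Start: joints at [1.23, 0.351, 1.652, -0, 1.139, -0.085], TCP at [0.139, 0.532, 0.231] pointing down, gripper open.
Joint ranges: [-2.75, 2.75], [-0.79, 2.1], [0.01, 2.65], [-1.57, 4.71], [0.07, 3.14], [-2.87, 2.87]. Speed limits (rad/s): [2.22, 2.22, 2.79, 3.14, 3.14, 3.14].

## Interface

Orientations are given as a unit quaternion [x, y, z, w].
In Python, from rig import readout, cams, job, r gives the robot as it stands.
- The arm moves only by the tool jog_arm, never from a script. Its arguments are lists of equal length, an entry for each row: "delta_pos": the shift along the tool's x, y, z normalised to -1 to 1, where 1 is 2.5 cm, a list of three; "rot": the turn, a rotation vector about the tool's x, y, z normalised to -1 to 1, where 1 is 180 degrees, a list of three. A call has 1 to 5 rows; each row shifts and turns the commanded pose from where the row before left it, along the tool's axes as they then stand; what a row does not reach is not made up. A row lasts 1/10 s, in which the tool goes at most 50 mm and 8.59 degrees, less where a joint would pass 70% of its speed; a pose out of reach is approached as far as the arm can. A call with a number of a shift or a turn outside -1 to 1 is refused whole. A call with a gripper value outside its range is refused whole. "gripper" is the opening, from 0 (shut) to 1 (fully open), set as the call begins (left out, the last holds). The fingers move at their own pace and stop on an object; "squeeze" is the grip in N (left out, the last holds). Time passes only in rows, so rows that do not move let the fingers close. It gives the time, the measured TCP pose, the force, the opening and the grip force at its end, in the units of the state.
- readout.read_state(): the state, without advancing time (a new reading comes with each control period).
- cams.get_image(name): name is "side" or "top"; returns (picture, depth): 400x640x3 uint8, red, green, blue; 400x640 float32, m along the optical axis (not along the pixel's ray), 0 where there is no reading.
- cams.camera_info(name): a dict with "vfov" (degrees; the focal length in pixels is half the picture's height over the tangent of half this angle, whatever the lens; pixels are square), "cx", "cy" (the principal point, pixels), "cam_to_world" (4x4, takes a point from camera to world coordinates). Camera axes: x right, y up, looking along -z (the intrinsics and any distortion apply to the point x, -y, -z); pixel columns grow to the right and rows downward; lengths in m; the calibration is good to about 2 mm. A picture is of the moment at which its call begins. camera_info takes no time and is no camera call.
- job.sign_off(): hands the job in; it is judged then, once.
Trained networks look in the newest picture that a camera, given by its name, has taken for a name from the list of things; names that differ only in an ending like _2 or _b are one class to them, and where a whole thing is asked for, a point or a joint stands for the part that bears it (a point fixed in the world has none). Each returns a list of dicts, best first, with "score" (0 to 1); they miss things now and then, are a little off and sometimes report something else, mostly with a low value. They report only what shows in the picture. A call takes as long as a camera call. They do not tell look-alikes from the thing itself.
- cams.look_for(camera, label): "rect" ([left, top, right, bottom] as shares, 0 to 1, of the picture: columns of its width, rows of its height, round what is visible of it).
- cams.cut_out(camera, label): "mask" (400x640 bool, what is visible of it) and "rect" ([left, top, right, bottom] as shares, 0 to 1, of the picture: columns of its width, rows of its height, round what is visible of it).
- cams.mark_of(camera, label): "location" ([column, row] as shares, 0 to 1, of the picture: columns of its width, rows of its height: a listed point, or the origin of a listed thing).
The state is a dict: "clock": time; "joints": joint angles; "dq": joint speeds; "joint_efforts": joint torques, N m; "eef_pos": TCP position; "orientation": TCP orientation; "contact_force": force on the tool from outside, world axes, zero at the start; "ft_torque": the same for the moment, N m; "finger_gap": finger opening in m; "grasp_force": force on a finger pad.
Only numpy, scipy, OpenCV 4.12 (cv2) and the standard library are available. Lean on these libraries where they do the work, as an engineer would, in place of code of your own. Each camera call takes 0.05 s, during which the arm holds its last target. There are 200 camera calls.

## Working session

There is one attempt and no reset: what is moved stays moved. The work goes in short steps, Python scripts to look and compute and a tool call to move; the robot and the scene stay as the last step left them, time stands still between calls to the robot, and variables do not carry over. Pictures are saved under pics/ and viewed, at most 11 in all, crops included, and the job is handed in when it is done.

Besides the shell and the picture viewer there is one more tool, called after "Request:" by a JSON object that holds its "method" and its "body". jog_arm: Moves the arm, as the interface text tells. Scaled input: -1 to 1 covers 2.5 cm each way for a shift and 180 degrees each way for a turn. Its arguments: {"type":"object","properties":{"delta_pos":{"type":"array","items":{"type":"array","items":{"type":"number"}}},"rot":{"type":"array","items":{"type":"array","items":{"type":"number"}}},"gripper":{"type":"number"},"squeeze":{"type":"number"}},"required":["delta_pos","rot"]}

```bash
mkdir -p pics; ls; cat > h.py <<'E'
import numpy as np,cv2
from rig import readout,cams,job,r
def K(n):
    i=cams.camera_info(n);return 200/np.tan(np.radians(i['vfov'])/2),i['cx'],i['cy'],np.array(i['cam_to_world'])
def px2w(n,u,v,d):
    f,cx,cy,T=K(n);u,v,d=map(np.asarray,(u,v,d))
    p=np.stack([(u-cx)/f*d,-(v-cy)/f*d,-d,np.ones_like(d)],-1);return (p@T.T)[...,:3]
def ray_z(n,u,v,z):
    o=K(n)[3][:3,3];p=px2w(n,u,v,np.float64(1.));d=p-o;return o+d*(z-o[2])/d[2]
E
python3 - <<'E'
from h import *
print(cams.camera_info('top'),cams.camera_info('side'))
for n in('top','side'):
    im,d=cams.get_image(n);cv2.imwrite(f'pics/{n}0.png',im[...,::-1]);np.save(f'{n}d.npy',d)
    for l in('carrier','carrier_grip','carrier_front','jig','fence_face','call_push_top','call_box','loupe','film_can','film_tin'):
        for m in cams.mark_of(n,l)[:3]:
            u,v=np.array(m['location'])*[640,400]; dd=d[int(min(v,399)),int(min(u,639))]
            print(n,l,round(m['score'],2),round(u),round(v),px2w(n,u,v,dd).round(3))
print(readout.read_state())
E
```

```text
pics
{'vfov': 52.143690084392404, 'cx': 317.3596707686396, 'cy': 197.94254258468595, 'cam_to_world': array([[ 0.01293495,  0.99206469, -0.12506132,  0.35594697],
       [-0.99962844,  0.01583081,  0.02218947,  0.01325633],
       [ 0.02399321,  0.12472783,  0.99190085,  1.31446634],
       [ 0.        ,  0.        ,  0.        ,  1.        ]])} {'vfov': 52.56752287793988, 'cx': 321.99189419706335, 'cy': 202.84590333226427, 'cam_to_world': array([[-0.96692632,  0.18373597, -0.17690274,  0.361999  ],
       [-0.25422115, -0.6382037 ,  0.72668263,  0.70399418],
       [ 0.02061775,  0.74762098,  0.66380553,  0.71946702],
       [ 0.        ,  0.        ,  0.        ,  1.        ]])}
top carrier 0.93 230 200 [0.508 0.262 0.011]
top carrier 0.89 345 233 [ 0.408 -0.107  0.003]
top carrier_grip 0.97 228 221 [ 0.444  0.27  -0.002]
top carrier_grip 0.93 340 248 [ 0.363 -0.089  0.008]
top carrier_front 0.96 352 211 [ 0.482 -0.128 -0.001]
top carrier_front 0.67 228 186 [0.556 0.272 0.005]
top jig 0.86 303 167 [0.618 0.031 0.022]
top fence_face 0.66 300 174 [0.598 0.041 0.009]
top call_push_top 
[... 950 characters left out ...]
clock': 1.1, 'joints': array([ 1.23040399e+00,  3.50629065e-01,  1.65180448e+00, -3.96085597e-06,
        1.13909441e+00, -8.46058263e-02]), 'dq': array([-0.00063731, -0.00045525,  0.00069334, -0.00248009,  0.00014125,
       -0.00048495]), 'joint_efforts': array([ 2.00982911e-03, -5.06035781e+01, -2.91653180e+01,  7.52092183e-05,
        5.72343197e-04,  1.22254062e-05]), 'eef_pos': array([0.13912846, 0.53209867, 0.23132672]), 'orientation': array([1.27544066e-01, 9.91832904e-01, 3.12426901e-05, 8.58096310e-06]), 'contact_force': array([ 0.2041146 , -0.14352754,  0.14661175]), 'ft_torque': array([-0.0495819 ,  0.00415695, -0.05869109]), 'grasp_force': 0.0, 'finger_gap': 0.08531431727491225}
```

```bash
python3 -c "
import cv2
a=cv2.imread('pics/top0.png')[110:290,170:440];cv2.imwrite('pics/t1.png',cv2.resize(a,None,fx=2.9,fy=2.9,interpolation=2))
a=cv2.imread('pics/side0.png')[110:370,150:470];cv2.imwrite('pics/s1.png',cv2.resize(a,None,fx=2.3,fy=2.3,interpolation=2))"
```

```text
(no output)
```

View pics/t1.png

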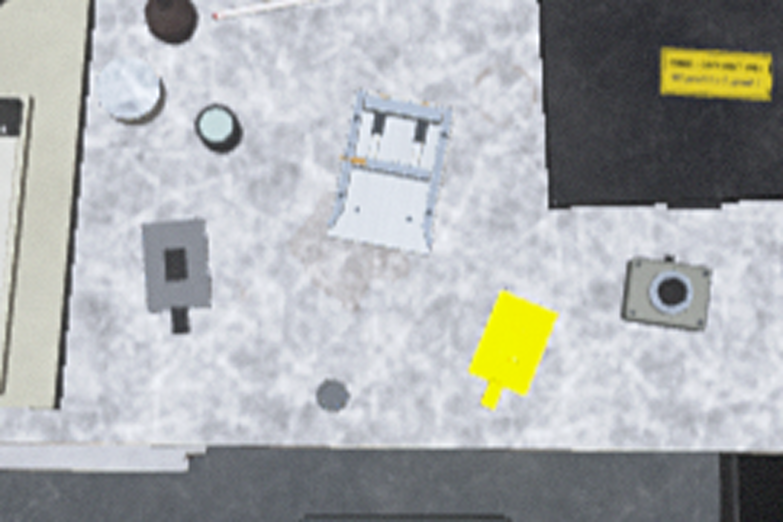

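View pics/s1.png

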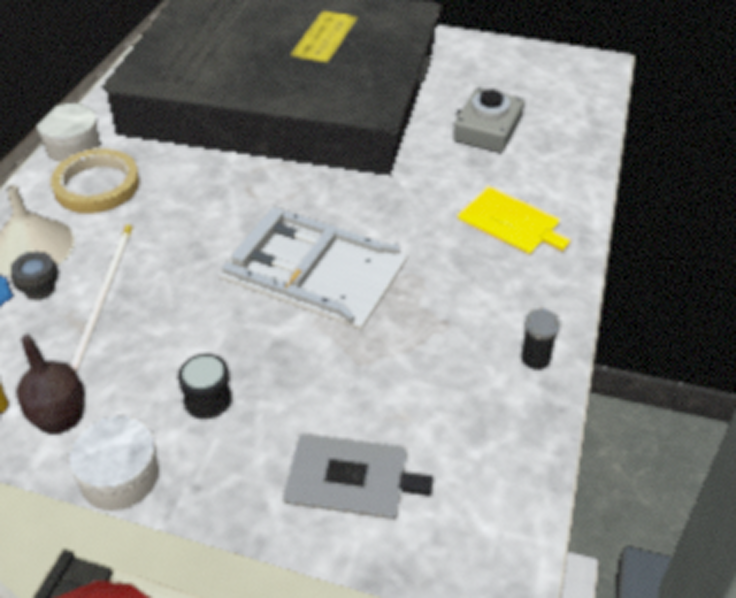

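The pictures show the grey carrier at top px (230,200), grip toward the robot (231,220). The jig is at (302,167) with its open end toward the robot. The call box is at (400,211), and the yellow look-alike is at (345,233). Next I'll measure the poses precisely.

```bash
cat >> h.py <<'E'
def best(n,l,near):
    "mask of label nearest world xy"
    c=[]
    for m in cams.cut_out(n,l):
        v,u=np.nonzero(m['mask']);p=ray_z(n,u.mean(),v.mean(),.01);c.append((np.hypot(*(p[:2]-near)),m))
    return min(c,key=lambda t:t[0])[1] if c else None
def rect(n,mask,z):
    v,u=np.nonzero(mask);o=np.array([ray_z(n,a,b,z)[:2] for a,b in zip(u,v)],np.float32)*1000
    return cv2.minAreaRect(o),o
E
python3 - <<'E'
from h import *
for n in('top','side'):
    im,d=cams.get_image(n)
    for l,near,z in(('carrier',(.5,.265),.006),('jig',(.6,.035),.012),('call_box',(.48,-.27),.034)):
        m=best(n,l,np.array(near))
        if m is None: print(n,l,None);continue
        M=m['mask'].astype(np.uint8)
        print(n,l,round(m['score'],2),M.sum(),rect(n,M,z)[0])
        if l=='carrier':
            Mo=cv2.morphologyEx(cv2.morphologyEx(M,cv2.MORPH_CLOSE,np.ones((3,3))),cv2.MORPH_OPEN,np.ones((11,11)))
            print('  plate',Mo.sum(),rect(n,Mo,z)[0]); G=M&~cv2.dilate(Mo,np.ones((3,3)));
            if G.sum(): print('  grip',G.sum(),rect(n,G,.009)[1].mean(0))
        if l=='jig':
            v,u=np.nonzero(M);P=px2w(n,u,v,d[v,u]);np.save(f'jig_{n}.npy',np.c_[P,u,v])
        if l=='call_box':
            g=im.max(2);B=(g<70)&(M>0);nb,lab,st,ce=cv2.connectedComponentsWithStats(B.astype(np.uint8))
            for i in range(1,nb):
                if st[i,4]>15:print('  dark',st[i],ray_z(n,*ce[i],.04).round(4), np.median(px2w(n,*np.nonzero(lab==i)[::-1],d[lab==i])[:,2]))
    # fence by mask
    for m in cams.cut_out(n,'fence')[:1]: print(n,'fence',m['score'],rect(n,m['mask'],.025)[0])
E
python3 -c "
import cv2
a=cv2.imread('pics/top0.png')[135:205,275:330];b=cv2.imread('pics/side0.png')[190:260,240:330]
import numpy as np
a=cv2.resize(a,None,fx=6,fy=6,interpolation=0);b=cv2.resize(b,None,fx=5,fy=6,interpolation=0)
cv2.imwrite('pics/j1.png',np.hstack([a,b]))"
```

```text
top carrier 0.97 714 ((495.5622863769531, 261.6546325683594), (126.65402221679688, 69.19181060791016), 6.768184185028076)
  plate 645 ((508.27337646484375, 264.30963134765625), (100.5907211303711, 64.12145233154297), 2.0883023738861084)
  grip 43 [446.17233 253.27838]Traceback (most recent call last):
  File "<stdin>", line 8, in <module>
  File "h.py", line 17, in rect
    v,u=np.nonzero(mask);o=np.array([ray_z(n,a,b,z)[:2] for a,b in zip(u,v)],np.float32)*1000
                                     ~~~~~^^^^^^^^^
  File "h.py", line 9, in ray_z
    o=K(n)[3][:3,3];p=px2w(n,u,v,np.float64(1.));d=p-o;return o+d*(z-o[2])/d[2]
                      ~~~~^^^^^^^^^^^^^^^^^^^^^^
  File "h.py", line 6, in px2w
    f,cx,cy,T=K(n);u,v,d=map(np.asarray,(u,v,d))
              ~^^^
  File "h.py", line 4, in K
    i=cams.camera_info(n);return 200/np.tan(np.radians(i['vfov'])/2),i['cx'],i['cy'],np.array(i['cam_to_world'])
ValueError: time passes only in moves, steps and waits
```

View pics/j1.png

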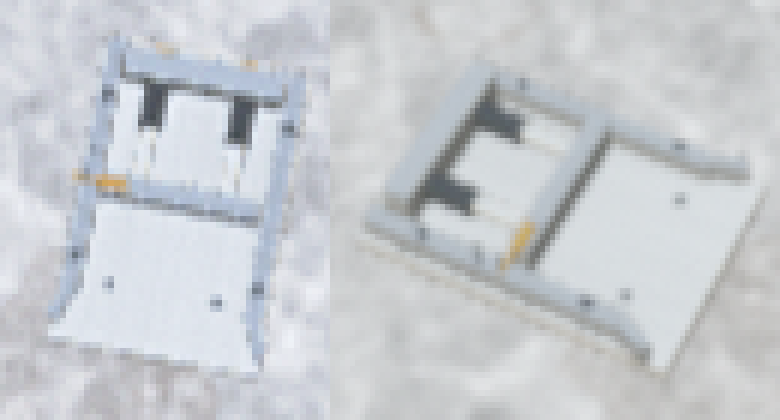

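The zoomed jig shows the bed's front corners at top px (283,191) and (318,197), and at side px (325,221) and (308,252). The fence's brass pointer is at its left end, at rest.

```bash
sed -i 's/^def K(n):/import functools\n@functools.cache\ndef K(n):/' h.py
sed -i "s/^def ray_z.*/def ray_z(n,u,v,z):/; s/^    o=K(n)\[3\].*/    o=K(n)[3][:3,3];u=np.asarray(u,float);d=px2w(n,u,v,np.ones_like(u))-o;return o+d*((z-o[2])\/d[...,2])[...,None]/; s/o=np.array(\[ray_z.*zip(u,v)\],np.float32)\*1000/o=(ray_z(n,u,v,z)[:,:2]*1000).astype(np.float32)/" h.py
python3 - <<'E'
from h import *
np.set_printoptions(suppress=True,precision=4)
for n in('top','side'):
    im,d=cams.get_image(n)
    for l,near,z in(('carrier',(.5,.265),.006),('jig',(.6,.035),.012),('call_box',(.48,-.27),.034),('film_can',(.36,.09),.05),('loupe',(.64,.22),.04),('film_tin',(.69,.33),.04)):
        m=best(n,l,np.array(near))
        if m is None: print(n,l,None);continue
        M=m['mask'].astype(np.uint8)
        print(n,l,round(m['score'],2),M.sum(),rect(n,M,z)[0])
        if l=='carrier':
            Mo=cv2.morphologyEx(cv2.morphologyEx(M,cv2.MORPH_CLOSE,np.ones((3,3))),cv2.MORPH_OPEN,np.ones((11,11)))
            G=M&~cv2.dilate(Mo,np.ones((3,3)))
            print('  plate',Mo.sum(),rect(n,Mo,z)[0],rect(n,Mo,z)[1].mean(0));
            if G.sum(): print('  grip',G.sum(),rect(n,G,.009)[1].mean(0))
        if l=='call_box':
            B=(im.max(2)<70)&(M>0);nb,lab,st,ce=cv2.connectedComponentsWithStats(B.astype(np.uint8))
            for i in range(1,nb):
                if st[i,4]>15:
                    v,u=np.nonzero(lab==i);print('  dark',st[i],ray_z(n,*ce[i],.04),np.median(px2w(n,u,v,d[v,u]),0))
    for m in cams.cut_out(n,'fence')[:1]: print(n,'fence',m['score'],rect(n,m['mask'],.025)[0])
print('bed top',ray_z('top',[283,318],[190.8,196.7],.008)); print('bed side',ray_z('side',[307.6,325],[252,220.8],.008))
print('fence top',ray_z('top',[291,318.5],[168.6,171.5],.025)); print('fence side',ray_z('side',[295.4],[211.7],.025))
print(readout.read_state()['clock'])
E
```

```text
top carrier 0.8 722 ((494.8923645019531, 261.3329162597656), (124.60076141357422, 70.7513198852539), 5.578811168670654)
  plate 659 ((506.8569641113281, 262.6561584472656), (97.76560974121094, 67.31124114990234), 2.070979118347168) [506.6905 262.8431]
  grip 39 [443.8135 256.6933]
top jig 0.79 1835 ((616.9617309570312, 26.67884063720703), (117.31307220458984, 174.7203826904297), 79.27922821044922)
top call_box 0.71 740 ((492.4327697753906, 256.33160400390625), (123.62613677978516, 69.42876434326172), 6.403648376464844)
  dark [227 196   6  10  31] [0.5077 0.2593 0.04  ] [0.5127 0.2674 0.007 ]
  dark [230 217   4   7  19] [0.442  0.2516 0.04  ] [0.4424 0.2581 0.0097]
top film_can 0.69 79 ((366.7477722167969, 83.92350006103516), (27.42765998840332, 27.661130905151367), 0.7692753076553345)
top loupe 0.61 216 ((655.1743774414062, 216.19818115234375), (55.17809295654297, 46.60231399536133), 28.324512481689453)
top film_tin 0.62 429 ((694.1559448242188, 312.5661315917969), (78.18885040283203, 67.45332336425781), 47.560516357421875)
top fence 0.52 ((625.7442016601562, 25.540552139282227), (
[... 683 characters left out ...]
4 1305 ((687.0274047851562, 332.01312255859375), (70.65480041503906, 92.39596557617188), 46.45252990722656)
side loupe 0.57 577 ((651.7374267578125, 233.06332397460938), (46.197566986083984, 76.67434692382812), 26.775747299194336)
side film_tin 0.79 1203 ((693.5862426757812, 327.73675537109375), (67.93663024902344, 92.6177978515625), 33.35691833496094)
side fence 0.67 ((623.964599609375, 32.129249572753906), (93.35366821289062, 34.48128128051758), 81.03115844726562)
bed top [[ 0.5421  0.0951  0.008 ]
 [ 0.5247 -0.018   0.008 ]]
bed side [[ 0.54   0.101  0.008]
 [ 0.527 -0.011  0.008]]
fence top [[ 0.6119  0.0701  0.025 ]
 [ 0.604  -0.0181  0.025 ]]
fence side [[ 0.6029 -0.0053  0.025 ]]
2.05
```

Request:
{"method": "jog_arm", "body": {"delta_pos": [[-0.76, -0.984, 0], [-0.76, -0.984, 0], [-0.76, -0.984, 0], [-0.76, -0.984, 0], [-0.76, -0.984, 0]], "rot": [[0, 0, 0], [0, 0, 0], [0, 0, 0], [0, 0, 0], [0, 0, 0]], "gripper": 0, "squeeze": 40}}

```text
clock: 2.55
eef_pos: [0.2002, 0.3879, 0.2313]
orientation: [0.127, 0.992, 0.0, 0.0]
contact_force: [0.8, -0.0, 0.1]
finger_gap: 0.0121
grasp_force: 0.0
```

Request:
{"method": "jog_arm", "body": {"delta_pos": [[-0.76, -0.984, 0], [-0.76, -0.984, 0], [-0.76, -0.984, 0], [-0.76, -0.984, 0], [-0.76, -0.984, 0]], "rot": [[0, 0, 0], [0, 0, 0], [0, 0, 0], [0, 0, 0], [0, 0, 0]]}}

```text
clock: 3.05
eef_pos: [0.261, 0.2449, 0.2315]
orientation: [0.127, 0.992, 0.0, 0.0]
contact_force: [0.3, 0.9, -0.4]
finger_gap: -0.0002
grasp_force: 0.0
```

Request:
{"method": "jog_arm", "body": {"delta_pos": [[-0.76, -0.984, 0], [-0.76, -0.984, 0], [-0.76, -0.984, 0], [-0.76, -0.984, 0], [-0.76, -0.984, 0]], "rot": [[0, 0, 0], [0, 0, 0], [0, 0, 0], [0, 0, 0], [0, 0, 0]]}}

```text
clock: 3.55
eef_pos: [0.3219, 0.1018, 0.2315]
orientation: [0.128, 0.992, 0.0, 0.0]
contact_force: [1.2, 0.4, 0.0]
finger_gap: 0.0001
grasp_force: 0.0
```

Request:
{"method": "jog_arm", "body": {"delta_pos": [[-0.76, -0.984, 0.2], [-0.76, -0.984, 0.4], [-0.76, -0.984, 0.5], [-0.76, -0.984, 0.5], [-0.76, -0.984, 0.5]], "rot": [[0, 0, 0], [0, 0, 0], [0, 0, 0], [0, 0, 0], [0, 0, 0]]}}

```text
clock: 4.05
eef_pos: [0.3827, -0.0414, 0.1785]
orientation: [0.128, 0.992, -0.0, 0.0]
contact_force: [1.1, 0.6, 0.7]
finger_gap: 0.0002
grasp_force: 0.0
```

Request:
{"method": "jog_arm", "body": {"delta_pos": [[-0.76, -0.984, 0.38], [-0.76, -0.984, 0.38], [-0.76, -0.984, 0.38], [-0.76, -0.984, 0.38], [-0.76, -0.984, 0.38]], "rot": [[0, 0, 0], [0, 0, 0], [0, 0, 0], [0, 0, 0], [0, 0, 0]]}}

```text
clock: 4.55
eef_pos: [0.4435, -0.1844, 0.1309]
orientation: [0.128, 0.992, -0.0, 0.0]
contact_force: [0.8, -0.0, -1.0]
finger_gap: -0.0001
grasp_force: 0.0
```

Request:
{"method": "jog_arm", "body": {"delta_pos": [[-0.76, -0.984, 0.38], [-0.76, -0.984, 0.38], [-0.76, -0.984, 0.2], [0, 0, 0], [0, 0, 0]], "rot": [[0, 0, 0], [0, 0, 0], [0, 0, 0], [0, 0, 0], [0, 0, 0]]}}

```text
clock: 5.05
eef_pos: [0.4793, -0.269, 0.1069]
orientation: [0.128, 0.992, 0.0, -0.0]
contact_force: [-0.6, 0.4, 0.0]
finger_gap: 0.0002
grasp_force: 0.0
```

```bash
python3 - <<'E'
from h import *
np.set_printoptions(suppress=True,precision=4)
s=readout.read_state();print(s['eef_pos'],s['contact_force'])
P=[]
for n in('top','side'):
    im,d=cams.get_image(n)
    f,cx,cy,T=K(n);q=np.linalg.inv(T)@[*s['eef_pos'],1];u=cx+f*q[0]/-q[2];v=cy-f*q[1]/-q[2];print(n,u,v)
    u,v=int(u),int(v);a=im[v-50:v+50,u-65:u+65,::-1].copy();P.append(cv2.resize(a,(390,300)))
cv2.imwrite('pics/b1.png',np.hstack(P))
print('button',ray_z('top',401.4,210.7,.055))
E
```

```text
[ 0.4793 -0.269   0.1069] [-0.5624  0.4362  0.0294]
top 402.75481327967543 208.91185468175294
side 365.2991435926066 136.9648864463642
button [ 0.4789 -0.2768  0.055 ]
```

View pics/b1.png

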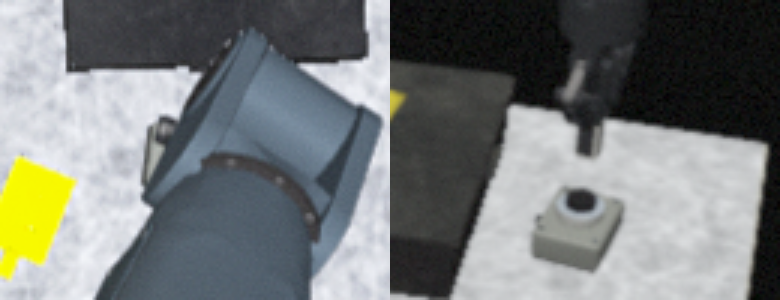

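The side view shows the shut fingertips directly above the push (button at px ~(364,155) in the side frame). Descending.

Request:
{"method": "jog_arm", "body": {"delta_pos": [[0, -0.1, 0.9], [0, 0, 0.9], [0, 0, 0.12], [0, 0, 0.12], [0, 0, 0]], "rot": [[0, 0, 0], [0, 0, 0], [0, 0, 0], [0, 0, 0], [0, 0, 0]]}}

```text
clock: 5.65
eef_pos: [0.4792, -0.2712, 0.057]
orientation: [0.127, 0.992, -0.0, 0.0]
contact_force: [-0.2, -0.5, 0.7]
finger_gap: -0.0002
grasp_force: 0.0
```

Request:
{"method": "jog_arm", "body": {"delta_pos": [[0, 0, 0.08], [0, 0, 0.08], [0, 0, 0]], "rot": [[0, 0, 0], [0, 0, 0], [0, 0, 0]]}}

```text
clock: 5.95
eef_pos: [0.4794, -0.2715, 0.0528]
orientation: [0.128, 0.992, -0.0, 0.001]
contact_force: [2.0, 0.8, 3.5]
finger_gap: 0.0002
grasp_force: 1.6
```

Request:
{"method": "jog_arm", "body": {"delta_pos": [[0, 0, 0.06], [0, 0, 0.06], [0, 0, 0]], "rot": [[0, 0, 0], [0, 0, 0], [0, 0, 0]]}}

```text
clock: 6.25
eef_pos: [0.4794, -0.2715, 0.05]
orientation: [0.128, 0.992, -0.0, 0.001]
contact_force: [1.2, 3.1, 9.2]
finger_gap: -0.0
grasp_force: 4.8
```

Request:
{"method": "jog_arm", "body": {"delta_pos": [[0, 0, 0.05], [0, 0, 0]], "rot": [[0, 0, 0], [0, 0, 0]]}}

```text
clock: 6.45
eef_pos: [0.4795, -0.2716, 0.0497]
orientation: [0.128, 0.992, -0.0, 0.001]
contact_force: [-3.1, 4.9, 23.0]
finger_gap: -0.0001
grasp_force: 11.8
```

Request:
{"method": "jog_arm", "body": {"delta_pos": [[0, 0, 0.05], [0, 0, 0]], "rot": [[0, 0, 0], [0, 0, 0]]}}

```text
clock: 6.65
eef_pos: [0.4796, -0.2716, 0.0495]
orientation: [0.128, 0.992, -0.0, 0.001]
contact_force: [-7.7, 7.1, 36.7]
finger_gap: -0.0001
grasp_force: 18.6
```

Request:
{"method": "jog_arm", "body": {"delta_pos": [[0, 0, -0.3], [0, 0, -0.6], [0, 0, -0.9], [0, 0, -0.9], [0, 0, -0.5]], "rot": [[0, 0, 0], [0, 0, 0], [0, 0, 0], [0, 0, 0], [0, 0, 0]]}}

```text
clock: 7.15
eef_pos: [0.4791, -0.2716, 0.1286]
orientation: [0.128, 0.992, -0.0, 0.001]
contact_force: [0.5, -0.3, -0.2]
finger_gap: -0.0003
grasp_force: 0.0
```

```bash
python3 - <<'E'
from h import *
print(readout.read_state()['eef_pos'])
im,d=cams.get_image('side');im=im
B=(im.max(2)<70);v,u=np.mgrid[148:158,355:372];m=B[v,u];print(m.sum(),np.median(px2w('side',u[m],v[m],d[v,u][m]),0))
E
```

```text
[ 0.47908354 -0.2715744   0.1285754 ]
47 [ 0.47955351 -0.26704576  0.0551069 ]
```

Request:
{"method": "jog_arm", "body": {"delta_pos": [[0.32, 0.96, 0], [0.32, 0.96, 0], [0.32, 0.96, 0], [0.32, 0.96, 0], [0.32, 0.96, 0]], "rot": [[0, 0, 0], [0, 0, 0], [0, 0, 0], [0, 0, 0], [0, 0, 0]], "gripper": 0.55}}

```text
clock: 7.7
eef_pos: [0.4699, -0.144, 0.1261]
orientation: [0.128, 0.992, 0.0, -0.001]
contact_force: [-0.9, -0.6, 0.0]
finger_gap: 0.0471
grasp_force: 0.0
```

Request:
{"method": "jog_arm", "body": {"delta_pos": [[0.32, 0.96, 0], [0.32, 0.96, 0], [0.32, 0.96, 0], [0.32, 0.96, 0], [0.32, 0.96, 0]], "rot": [[0, 0, 0], [0, 0, 0], [0, 0, 0], [0, 0, 0], [0, 0, 0]]}}

```text
clock: 8.2
eef_pos: [0.4616, -0.0179, 0.1262]
orientation: [0.128, 0.992, -0.0, -0.001]
contact_force: [-0.1, -0.2, 0.1]
finger_gap: 0.0471
grasp_force: 0.0
```

Request:
{"method": "jog_arm", "body": {"delta_pos": [[0.32, 0.96, 0], [0.32, 0.96, 0], [0.32, 0.96, 0], [0.32, 0.96, 0], [0.32, 0.96, 0]], "rot": [[0, 0, 0], [0, 0, 0], [0, 0, 0], [0, 0, 0], [0, 0, 0]]}}

```text
clock: 8.7
eef_pos: [0.4533, 0.1082, 0.1262]
orientation: [0.128, 0.992, -0.0, -0.001]
contact_force: [-0.1, -0.2, 0.1]
finger_gap: 0.0471
grasp_force: 0.0
```

Request:
{"method": "jog_arm", "body": {"delta_pos": [[0.32, 0.96, 0], [0.32, 0.96, 0], [0.32, 0.96, 0], [0.32, 0.96, 0], [0.32, 0.96, 0]], "rot": [[0, 0, 0], [0, 0, 0], [0, 0, 0], [0, 0, 0], [0, 0, 0]]}}

```text
clock: 9.2
eef_pos: [0.445, 0.2344, 0.1261]
orientation: [0.128, 0.992, -0.0, -0.001]
contact_force: [0.8, -0.4, -0.3]
finger_gap: 0.047
grasp_force: 0.0
```

Request:
{"method": "jog_arm", "body": {"delta_pos": [[0.32, 0.96, 0], [0, 0, 0.2], [0, 0, 0.2], [0, 0, 0.2], [0, 0, 0]], "rot": [[0, 0, 0], [0, 0, -0.04], [0, 0, -0.04], [0, 0, -0.035], [0, 0, 0]]}}

```text
clock: 9.7
eef_pos: [0.4432, 0.2584, 0.1106]
orientation: [-0.054, 0.999, -0.0, -0.001]
contact_force: [-0.9, -0.8, -0.2]
finger_gap: 0.0468
grasp_force: 0.0
```

The push is back up (top at z 0.055 again). I'll go down close over the grip and look.

Request:
{"method": "jog_arm", "body": {"delta_pos": [[0.18, 0, 0.9], [0, 0, 0.9], [0, 0, 0.9], [0, 0, 0.5], [0, 0, 0]], "rot": [[0, 0, 0], [0, 0, 0], [0, 0, 0], [0, 0, 0], [0, 0, 0]]}}

```text
clock: 10.2
eef_pos: [0.4386, 0.2578, 0.0305]
orientation: [-0.052, 0.999, -0.001, -0.001]
contact_force: [0.5, 0.0, 0.6]
finger_gap: 0.0469
grasp_force: 0.0
```

```bash
python3 - <<'E'
from h import *
np.set_printoptions(suppress=True,precision=4)
s=readout.read_state();print(s['eef_pos'])
n='side';im,d=cams.get_image(n)
f,cx,cy,T=K(n);q=np.linalg.inv(T)@[*s['eef_pos'],1];print(cx+f*q[0]/-q[2],cy-f*q[1]/-q[2])
cv2.imwrite('pics/g1.png',cv2.resize(im[260:370,250:390,::-1],(770,605))[:600])
m=best(n,'carrier',np.array((.5,.265)));M=m['mask'].astype(np.uint8);print(rect(n,M,.006)[0])
E
```

```text
[0.4386 0.2578 0.0305]
334.7977768748986 313.00084701677673
((509.04998779296875, 266.571044921875), (100.65247344970703, 72.47637939453125), 4.422187805175781)
```

View pics/g1.png

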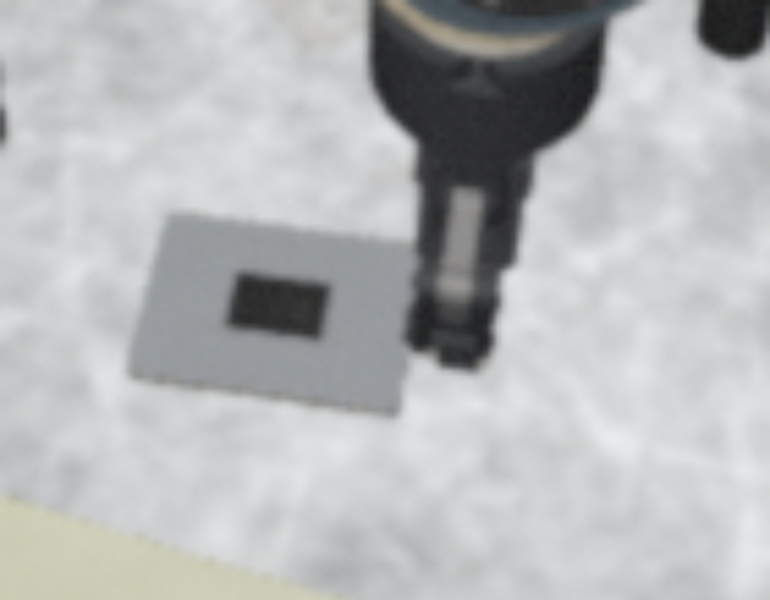

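The crop shows the fingers just behind the plate's rear edge, straddling the grip around side px (334,315). Now I'll go down and close.

Request:
{"method": "jog_arm", "body": {"delta_pos": [[0, 0, 0.7], [0, 0, 0.3], [0, 0, 0.1], [0, 0, 0]], "rot": [[0, 0, 0], [0, 0, 0], [0, 0, 0], [0, 0, 0]]}}

```text
clock: 10.7
eef_pos: [0.4395, 0.2584, 0.0046]
orientation: [-0.053, 0.999, 0.0, 0.0]
contact_force: [-0.1, 0.2, 0.5]
finger_gap: 0.047
grasp_force: 0.0
```

Request:
{"method": "jog_arm", "body": {"delta_pos": [[0, 0, 0], [0, 0, 0], [0, 0, 0], [0, 0, 0], [0, 0, 0]], "rot": [[0, 0, 0], [0, 0, 0], [0, 0, 0], [0, 0, 0], [0, 0, 0]], "gripper": 0, "squeeze": 70}}

```text
clock: 11.2
eef_pos: [0.4397, 0.2584, 0.0051]
orientation: [-0.053, 0.999, 0.0, 0.0]
contact_force: [-2.0, -1.9, 8.3]
finger_gap: 0.0151
grasp_force: 68.3
```

Request:
{"method": "jog_arm", "body": {"delta_pos": [[0, 0, -0.2], [0, 0, -0.4], [0, 0, -0.6], [0, 0, -0.6], [0, 0, 0]], "rot": [[0, 0, 0], [0, 0, 0], [0, 0, 0], [0, 0, 0], [0, 0, 0]]}}

```text
clock: 11.7
eef_pos: [0.4405, 0.2588, 0.0514]
orientation: [-0.053, 0.999, 0.001, 0.002]
contact_force: [0.0, -0.5, -1.5]
finger_gap: 0.0145
grasp_force: 68.5
```

```bash
python3 - <<'E'
from h import *
np.set_printoptions(suppress=True,precision=4)
s=readout.read_state();print(s['eef_pos'],s['ft_torque'])
n='side';im,d=cams.get_image(n)
cv2.imwrite('pics/g2.png',cv2.resize(im[240:360,250:390,::-1],(700,600)))
# plate points by grey colour + depth plane
i=im.astype(int);P=px2w(n,*np.meshgrid(np.arange(640),np.arange(400)),d)
g=(i.max(2)-i.min(2)<22)&(abs(i.mean(2)-145)<40)&(P[...,2]>.015)&(P[...,2]<.08)&(abs(P[...,0]-.51)<.08)&(abs(P[...,1]-.265)<.06)
q=P[g];c=q.mean(0);nn=np.linalg.svd(q-c,full_matrices=0)[2][2];print(len(q),c,nn*np.sign(nn[2]),cv2.minAreaRect((q[:,:2]*1000).astype(np.float32)))
E
```

```text
[0.4405 0.2588 0.0514] [-0.0375  0.0924 -0.0049]
1440 [0.5077 0.2705 0.0518] [0.0192 0.0093 0.9998] ((495.9464111328125, 265.9640808105469), (126.53083801269531, 71.84574127197266), 5.782304763793945)
```

View pics/g2.png

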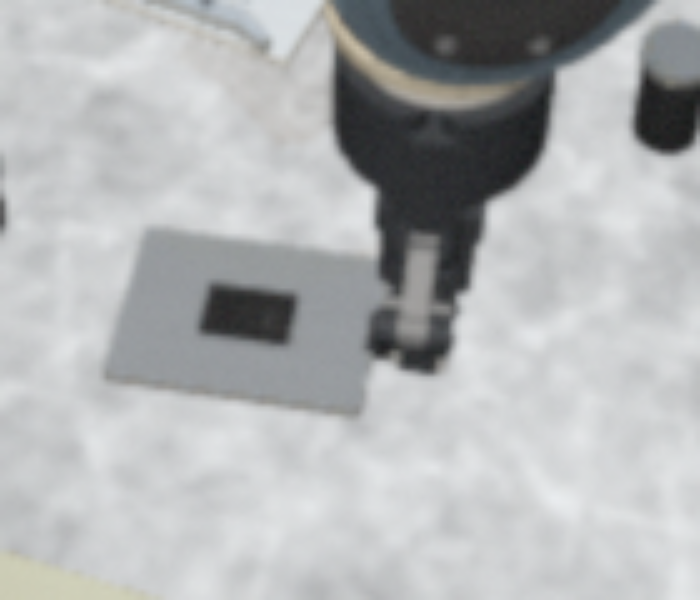

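The carrier is lifted with only about 1° of droop. The plate sits left of the fingers, its centre hole at side px (299,302). Next is the jig yaw, from line segments in the first pictures.

```bash
python3 - <<'E'
from h import *
np.set_printoptions(suppress=True,precision=4)
for n,(v0,v1,u0,u1) in(('top',(130,210,270,335)),('side',(190,262,235,335))):
    a=cv2.cvtColor(cv2.imread(f'pics/{n}0.png')[v0:v1,u0:u1],cv2.COLOR_BGR2GRAY)
    L=cv2.createLineSegmentDetector().detect(cv2.resize(a,None,fx=4,fy=4,interpolation=cv2.INTER_CUBIC))[0][:,0]
    for l in L:
        l=(l+.5)/4-.5
        p=ray_z(n,l[[0,2]]+u0,l[[1,3]]+v0,.015)[:,:2];e=p[1]-p[0];ln=np.hypot(*e)
        if ln>.04:
            t=np.degrees(np.arctan2(e[1],e[0]))%180;print(n,p.round(4).ravel(),round(ln,3),'yaw',round(((t+45)%90)-45,1),'across' if 45<t<135 else 'along')
E
```

```text
top [ 0.6018 -0.0164  0.6171  0.0716] 0.089 yaw -9.8 across
side [ 0.6026 -0.0118  0.6171  0.0717] 0.085 yaw -9.9 across
side [ 0.6898  0.0536  0.6748 -0.0332] 0.088 yaw -9.8 across
side [ 0.6226  0.0666  0.6083 -0.0184] 0.086 yaw -9.6 across
side [ 0.5414  0.1066  0.5229 -0.0006] 0.109 yaw -9.8 across
side [ 0.5549 -0.0012  0.6007 -0.0092] 0.046 yaw -10.0 along
```

Jig yaw is a consistent −9.8°, with the fence face's middle at about (0.610, 0.0295). Now I'll turn the carrier to match and bring it over the bed.

Request:
{"method": "jog_arm", "body": {"delta_pos": [[0, 0, -0.3], [0, 0, -0.2], [0, 0, 0], [0, 0, 0]], "rot": [[0, 0, 0.022], [0, 0, 0.022], [0, 0, 0.022], [0, 0, 0.022]]}}

```text
clock: 12.15
eef_pos: [0.4391, 0.2582, 0.0613]
orientation: [0.087, 0.996, -0.0, -0.0]
contact_force: [0.1, -0.0, -1.2]
finger_gap: 0.0145
grasp_force: 68.5
```

Request:
{"method": "jog_arm", "body": {"delta_pos": [[-0.28, -0.7, 0], [-0.28, -0.7, 0], [-0.28, -0.7, 0], [-0.28, -0.7, 0], [-0.28, -0.7, 0]], "rot": [[0, 0, 0], [0, 0, 0], [0, 0, 0], [0, 0, 0], [0, 0, 0]]}}

```text
clock: 12.65
eef_pos: [0.4587, 0.1653, 0.0612]
orientation: [0.085, 0.996, -0.0, -0.0]
contact_force: [0.1, -0.2, -1.4]
finger_gap: 0.0151
grasp_force: 68.5
```

Request:
{"method": "jog_arm", "body": {"delta_pos": [[-0.28, -0.7, 0], [-0.28, -0.7, 0], [-0.28, -0.7, 0], [-0.28, -0.7, 0], [-0.28, -0.7, 0]], "rot": [[0, 0, 0], [0, 0, 0], [0, 0, 0], [0, 0, 0], [0, 0, 0]]}}

```text
clock: 13.15
eef_pos: [0.4783, 0.0732, 0.0612]
orientation: [0.085, 0.996, -0.0, -0.001]
contact_force: [0.2, -0.2, -1.3]
finger_gap: 0.0148
grasp_force: 68.5
```

Request:
{"method": "jog_arm", "body": {"delta_pos": [[-0.06, -0.7, 0], [0, -0.2, 0], [0, 0, 0], [0, 0, 0]], "rot": [[0, 0, 0], [0, 0, 0], [0, 0, 0], [0, 0, 0]]}}

```text
clock: 13.55
eef_pos: [0.4761, 0.052, 0.0616]
orientation: [0.085, 0.996, 0.0, -0.0]
contact_force: [1.1, 0.1, -1.7]
finger_gap: 0.0149
grasp_force: 68.5
```

```bash
cat > look.py <<'E'
from h import *
import sys
np.set_printoptions(suppress=True,precision=4)
s=readout.read_state();q=s['orientation'];o=np.array([.610,.0295]);X=np.array([.9854,-.1702]);Y=np.array([.1702,.9854])
yaw=2*np.degrees(np.arctan2(-q[0],q[1]));e=s['eef_pos'][:2]-o
print('clk',s['clock'],'tcp',s['eef_pos'],'yaw',yaw,'jigxy',e@X,e@Y,'q',q,'F',s['contact_force'],'T',s['ft_torque'])
P=[]
for n in('top','side'):
    im,d=cams.get_image(n);c=im[130:250,260:360] if n=='top' else im[180:280,225:345]
    P.append(cv2.resize(c[...,::-1],(390,468) if n=='top' else (400,333),interpolation=cv2.INTER_CUBIC))
    p=px2w(n,*np.meshgrid(np.arange(640),np.arange(400)),d);j=np.stack([(p[...,:2]-o)@X,(p[...,:2]-o)@Y,p[...,2]],-1)
    i=im.astype(int)
    zp=s['eef_pos'][2]+.0
    g=(abs(i.mean(2)-(135))<35)&(i.max(2)-i.min(2)<16)&(abs(j[...,2]-zp)<.012)&(abs(j[...,1])<.045)&(j[...,0]<.05)&(j[...,0]>e@X+.03)
    if g.sum()>50:
        k=j[g];c=k.mean(0);nn=np.linalg.svd(k-c,full_matrices=0)[2][2];print(n,len(k),c,nn*np.sign(nn[2]),cv2.minAreaRect((k[:,:2]*1000).astype(np.float32)),k.max(0))
h=max(a.shape[0] for a in P);P=[cv2.copyMakeBorder(a,0,h-a.shape[0],0,0,0) for a in P]
if len(sys.argv)>1: cv2.imwrite(sys.argv[1],np.hstack(P))
E
python3 look.py pics/l1.png
```

```text
clk 13.55 tcp [0.4761 0.052  0.0616] yaw -9.790394961647165 jigxy -0.1357330950492193 -0.0005877437153699386 q [ 0.0853  0.9964  0.     -0.0002] F [ 1.0823  0.1068 -1.684 ] T [ 0.0464  0.0751 -0.0174]
top 144 [-0.0342  0.0007  0.0612] [ 0.0498 -0.0002  0.9988] ((-46.5374755859375, -2.204059600830078), (65.25035095214844, 53.2947998046875), 88.87483215332031) [-0.02    0.0302  0.0673]
side 659 [-0.0596  0.0075  0.0616] [0.0196 0.0157 0.9997] ((-61.43573760986328, 2.0627708435058594), (70.52571868896484, 89.06450653076172), 89.4166259765625) [-0.0166  0.0377  0.0652]
```

View pics/l1.png

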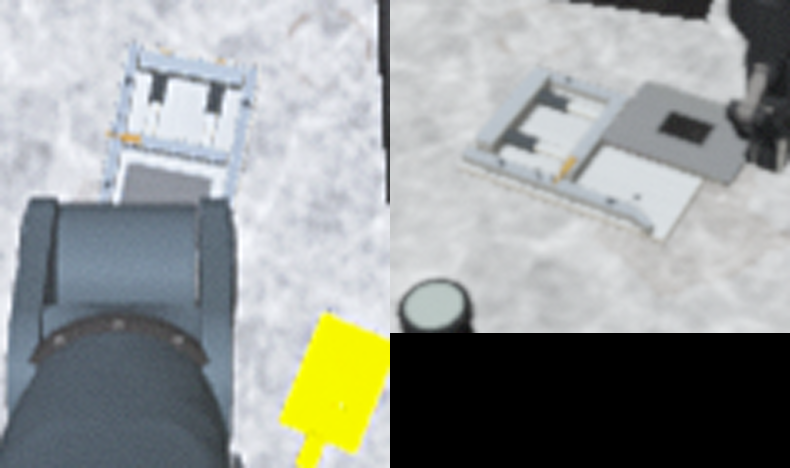

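Top view shows the carrier centred between the rails at crop px ~(165,185), and side view shows it over the bed just short of the fence. Lowering.

Request:
{"method": "jog_arm", "body": {"delta_pos": [[0, 0, 0.6], [0, 0, 0.6], [0, 0, 0.4], [0, 0, 0.12], [0, 0, 0]], "rot": [[0, -0.005, 0], [0, 0, 0], [0, 0, 0], [0, 0, 0], [0, 0, 0]]}}

```text
clock: 14.15
eef_pos: [0.4767, 0.0517, 0.0186]
orientation: [0.085, 0.996, -0.001, 0.008]
contact_force: [-0.1, -0.3, -1.3]
finger_gap: 0.0148
grasp_force: 68.6
```

Request:
{"method": "jog_arm", "body": {"delta_pos": [[0, 0, 0.06], [0, 0, 0.06], [0, 0, 0]], "rot": [[0, 0, 0], [0, 0, 0], [0, 0, 0]]}}

```text
clock: 14.45
eef_pos: [0.4769, 0.0515, 0.0159]
orientation: [0.085, 0.996, -0.001, 0.008]
contact_force: [0.2, -0.1, -0.6]
finger_gap: 0.0145
grasp_force: 68.6
```

```bash
python3 look.py pics/l2.png
```

```text
clk 14.45 tcp [0.4769 0.0515 0.0159] yaw -9.795010018604343 jigxy -0.13492945352684962 -0.0010260766175578771 q [ 0.0854  0.9963 -0.0007  0.008 ] F [ 0.2377 -0.0965 -0.5897] T [ 0.064   0.1015 -0.0002]
top 200 [-0.0308 -0.001   0.0169] [-0.0155 -0.0144  0.9998] ((-19.01178741455078, 3.4255638122558594), (138.65872192382812, 77.11349487304688), 2.904409646987915) [0.0497 0.0433 0.0249]
side 745 [-0.0477  0.004   0.017 ] [-0.0015 -0.0046  1.    ] ((-27.65191650390625, -0.8343009948730469), (88.21158599853516, 154.12738037109375), 89.92215728759766) [0.0494 0.0432 0.0269]
```

Request:
{"method": "jog_arm", "body": {"delta_pos": [[0, 0, 0.04], [0, 0, 0.04], [0, 0, 0]], "rot": [[0, 0, 0], [0, 0, 0], [0, 0, 0]]}}

```text
clock: 14.85
eef_pos: [0.4767, 0.0514, 0.0137]
orientation: [0.085, 0.996, -0.001, 0.008]
contact_force: [0.3, 0.7, -1.4]
finger_gap: 0.0147
grasp_force: 68.6
```

Request:
{"method": "jog_arm", "body": {"delta_pos": [[0, 0, 0.04], [0, 0, 0]], "rot": [[0, 0, 0], [0, 0, 0]]}}

```text
clock: 15.05
eef_pos: [0.4769, 0.0514, 0.0128]
orientation: [0.085, 0.996, -0.001, 0.008]
contact_force: [0.6, 0.2, 0.0]
finger_gap: 0.0145
grasp_force: 68.7
```

```bash
python3 look.py pics/l2.png
```

```text
clk 15.05 tcp [0.4769 0.0514 0.0128] yaw -9.795916684643432 jigxy -0.13493815917356303 -0.0010529061484974706 q [ 0.0854  0.9963 -0.0007  0.0079] F [0.6461 0.1972 0.0406] T [-0.0595  0.0552  0.0451]
top 192 [-0.031  -0.0032  0.0145] [-0.0525  0.0016  0.9986] ((-23.286327362060547, 0.8498268127441406), (85.39452362060547, 144.48104858398438), 87.8266372680664) [0.0497 0.0425 0.0245]
side 731 [-0.0487  0.0047  0.0148] [-0.0209 -0.0026  0.9998] ((-28.359146118164062, -0.8135185241699219), (152.94447326660156, 88.51622772216797), 0.19214075803756714) [0.0482 0.0436 0.0246]
```

View pics/l2.png

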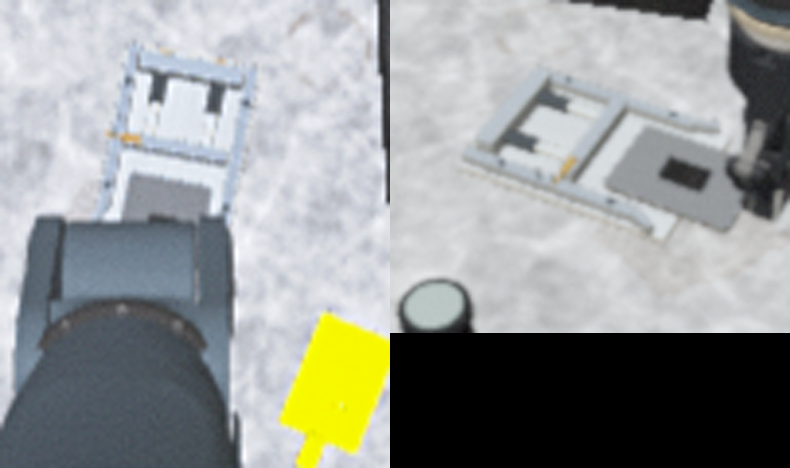

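The carrier is between the rails, parallel to the fence and centred, with its front edge at side px ~(292,230). Another 1 mm down to make it seat.

Request:
{"method": "jog_arm", "body": {"delta_pos": [[0, 0, 0.03], [0, 0, 0]], "rot": [[0, 0, 0], [0, 0, 0]]}}

```text
clock: 15.35
eef_pos: [0.4768, 0.0515, 0.012]
orientation: [0.085, 0.996, -0.001, 0.008]
contact_force: [-1.0, -0.8, 1.1]
finger_gap: 0.0147
grasp_force: 68.9
```

Request:
{"method": "jog_arm", "body": {"delta_pos": [[0, 0, 0.02], [0, 0, 0]], "rot": [[0, 0, 0], [0, 0, 0]]}}

```text
clock: 15.55
eef_pos: [0.4768, 0.0514, 0.0115]
orientation: [0.085, 0.996, -0.001, 0.008]
contact_force: [-0.3, 0.9, 0.3]
finger_gap: 0.0147
grasp_force: 69.0
```

Request:
{"method": "jog_arm", "body": {"delta_pos": [[-0.15, 0, 0.003], [-0.15, 0, 0.003], [-0.15, 0, 0.003], [0, 0, 0]], "rot": [[0, 0, 0], [0, 0, 0], [0, 0, 0], [0, 0, 0]]}}

```text
clock: 15.95
eef_pos: [0.4889, 0.0494, 0.0117]
orientation: [0.085, 0.996, -0.001, 0.009]
contact_force: [1.0, -0.8, 1.7]
finger_gap: 0.0146
grasp_force: 69.1
```

Request:
{"method": "jog_arm", "body": {"delta_pos": [[-0.06, 0, 0.001], [-0.06, 0, 0.001], [0, 0, 0]], "rot": [[0, 0, 0], [0, 0, 0], [0, 0, 0]]}}

```text
clock: 16.25
eef_pos: [0.4909, 0.049, 0.0115]
orientation: [0.085, 0.996, -0.001, 0.008]
contact_force: [-2.1, -0.7, 3.2]
finger_gap: 0.0147
grasp_force: 69.2
```

Request:
{"method": "jog_arm", "body": {"delta_pos": [[-0.06, 0, 0.001], [-0.06, 0, 0.001], [0, 0, 0]], "rot": [[0, 0, 0], [0, 0, 0], [0, 0, 0]]}}

```text
clock: 16.55
eef_pos: [0.4941, 0.0485, 0.0116]
orientation: [0.085, 0.996, -0.001, 0.008]
contact_force: [-1.5, 1.0, 3.6]
finger_gap: 0.015
grasp_force: 69.3
```

```bash
python3 look.py pics/l3.png | head -1
```

```text
clk 16.55 tcp [0.4941 0.0485 0.0116] yaw -9.798054473990105 jigxy -0.11746819078983461 -0.001028645496449189 q [ 0.0854  0.9963 -0.0007  0.008 ] F [-1.5454  1.0446  3.6471] T [ 0.04    0.1855 -0.0134]
```

Request:
{"method": "jog_arm", "body": {"delta_pos": [[-0.06, 0, 0.0], [-0.06, 0, 0.0], [0, 0, 0]], "rot": [[0, 0, 0], [0, 0, 0], [0, 0, 0]]}}

```text
clock: 16.95
eef_pos: [0.4965, 0.048, 0.0115]
orientation: [0.085, 0.996, -0.001, 0.007]
contact_force: [-3.8, 0.3, 5.0]
finger_gap: 0.0147
grasp_force: 69.6
```

```bash
python3 look.py pics/l3.png | head -1
```

```text
clk 16.95 tcp [0.4965 0.048  0.0115] yaw -9.796218459592744 jigxy -0.11498978926104833 -0.0011005566992444427 q [ 0.0854  0.9963 -0.0007  0.0073] F [-3.7818  0.3034  5.0091] T [0.0458 0.5364 0.0283]
```

View pics/l3.png

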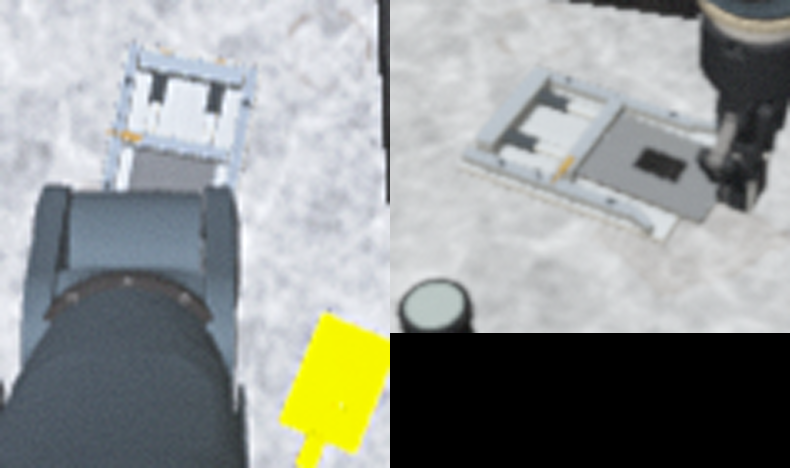

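The carrier's front edge is flush on the fence across its width (side px ~(283,225)). Now I'll track the fence by the brass pointer and edge lines, relative to the rest pictures.

```bash
cat > fence.py <<'E'
from h import *
np.set_printoptions(suppress=True,precision=4)
o=np.array([.610,.0295]);X=np.array([.9854,-.1702]);Y=np.array([.1702,.9854])
def meas(n,im):
    v0,v1,u0,u1=(130,210,270,335) if n=='top' else (190,262,235,335)
    c=im[v0:v1,u0:u1];hsv=cv2.cvtColor(c,cv2.COLOR_BGR2HSV).astype(int)
    w=np.where(abs(hsv[...,0]-17)<10,np.clip(hsv[...,1]-90,0,None),0).astype(float)
    vv,uu=np.mgrid[v0:v1,u0:u1];p=ray_z(n,uu,vv,.027)[...,:2]-o;jx,jy=p@X,p@Y
    w*=(jx>-.01)&(jx<.035)&(jy>.025)&(jy<.07)
    out=[(w*jx).sum()/w.sum()*1000]
    a=cv2.cvtColor(c,cv2.COLOR_BGR2GRAY)
    L=cv2.createLineSegmentDetector().detect(cv2.resize(a,None,fx=4,fy=4,interpolation=cv2.INTER_CUBIC))[0][:,0]
    ls=[]
    for l in L:
        l=(l+.5)/4-.5;q=ray_z(n,l[[0,2]]+u0,l[[1,3]]+v0,.025)[:,:2]-o
        x,y=q@X*1000,q@Y*1000
        if abs(y[1]-y[0])>25 and abs(x.mean())<45 : ls.append((round(x.mean(),1),round(abs(y[1]-y[0])),round(np.degrees(np.arctan((x[1]-x[0])/(y[1]-y[0]))),1)))
    return np.array(out),sorted(ls)
s=readout.read_state();e=s['eef_pos'][:2]-o
f=s['contact_force'];print('clk',s['clock'],'jig',e@X,e@Y,'z',s['eef_pos'][2],'Fjig',f[:2]@X,f[:2]@Y,f[2],'T',s['ft_torque'])
for n in('top','side'):
    print(n,'rest',*meas(n,cv2.imread(f'pics/{n}0.png')))
    print(n,'now ',*meas(n,cams.get_image(n)[0][...,::-1].copy()))
E
python3 fence.py
```

```text
clk 17.05 jig -0.11501421056149327 -0.0010989650067252943 z 0.0114693474805088 Fjig -4.826048385844073 -0.2993926964691709 6.1975633452512735 T [ 0.0495  0.4867 -0.0293]
top rest [7.27] [(np.float64(-2.1), 89, np.float64(0.0))]
top now  [8.8642] [(np.float64(-40.8), 31, np.float64(-7.8)), (np.float64(-29.6), 52, np.float64(-8.6)), (np.float64(4.2), 77, np.float64(-0.7))]
side rest [6.905] [(np.float64(-5.3), 83, np.float64(0.1)), (np.float64(1.1), 85, np.float64(-0.2))]
side now  [8.5215] [(np.float64(-24.2), 40, np.float64(-25.0)), (np.float64(-2.1), 29, np.float64(0.2)), (np.float64(3.0), 82, np.float64(-0.2))]
```

Request:
{"method": "jog_arm", "body": {"delta_pos": [[-0.05, 0, -0.008], [-0.05, 0, -0.004], [-0.05, 0, 0], [-0.05, 0, 0], [0, 0, 0]], "rot": [[0, 0, 0], [0, 0, 0], [0, 0, 0], [0, 0, 0], [0, 0, 0]]}}

```text
clock: 17.65
eef_pos: [0.5002, 0.0472, 0.0116]
orientation: [0.085, 0.996, -0.001, 0.006]
contact_force: [-8.6, 1.5, 9.2]
finger_gap: 0.015
grasp_force: 70.2
```

```bash
python3 fence.py
```

```text
clk 17.65 jig -0.11124156831739868 -0.001229952688288908 z 0.01164959542608604 Fjig -8.776546265078315 0.04402615238093266 9.1684288616632 T [0.1093 1.6131 0.0099]
top rest [7.27] [(np.float64(-2.1), 89, np.float64(0.0))]
top now  [12.389] [(np.float64(-33.5), 38, np.float64(-9.8)), (np.float64(-22.8), 37, np.float64(-10.6)), (np.float64(7.6), 29, np.float64(0.7))]
side rest [6.905] [(np.float64(-5.3), 83, np.float64(0.1)), (np.float64(1.1), 85, np.float64(-0.2))]
side now  [12.0307] [(np.float64(-18.8), 36, np.float64(-23.9)), (np.float64(1.8), 28, np.float64(1.5)), (np.float64(6.7), 84, np.float64(-0.5))]
```

Request:
{"method": "jog_arm", "body": {"delta_pos": [[-0.05, 0, -0.012], [-0.05, 0, -0.01], [-0.05, 0, 0], [-0.04, 0, 0], [0, 0, 0]], "rot": [[0, 0, 0], [0, 0, 0], [0, 0, 0], [0, 0, 0], [0, 0, 0]]}}

```text
clock: 18.25
eef_pos: [0.5042, 0.0464, 0.0119]
orientation: [0.085, 0.996, -0.001, 0.005]
contact_force: [-11.2, 1.2, 7.3]
finger_gap: 0.0149
grasp_force: 69.9
```

```bash
python3 fence.py; python3 look.py pics/l4.png | head -1
```

```text
clk 18.25 jig -0.10717495557494118 -0.0013823031296287466 z 0.01193339992890199 Fjig -11.200369227356697 -0.7306946984632297 7.285010950709537 T [0.0875 1.825  0.0443]
top rest [7.27] [(np.float64(-2.1), 89, np.float64(0.0))]
top now  [16.6787] [(np.float64(-29.0), 41, np.float64(-10.1)), (np.float64(-18.6), 58, np.float64(-10.5))]
side rest [6.905] [(np.float64(-5.3), 83, np.float64(0.1)), (np.float64(1.1), 85, np.float64(-0.2))]
side now  [16.0818] [(np.float64(-15.1), 37, np.float64(-25.8)), (np.float64(5.2), 29, np.float64(2.7)), (np.float64(10.6), 86, np.float64(-0.6))]
clk 18.35 tcp [0.5041 0.0464 0.0119] yaw -9.789254403580408 jigxy -0.10720048458017735 -0.0013574881170301013 q [ 0.0853  0.9963 -0.0009  0.0052] F [-10.9956   0.0291   6.5409] T [0.0541 1.7993 0.053 ]
```

View pics/l4.png

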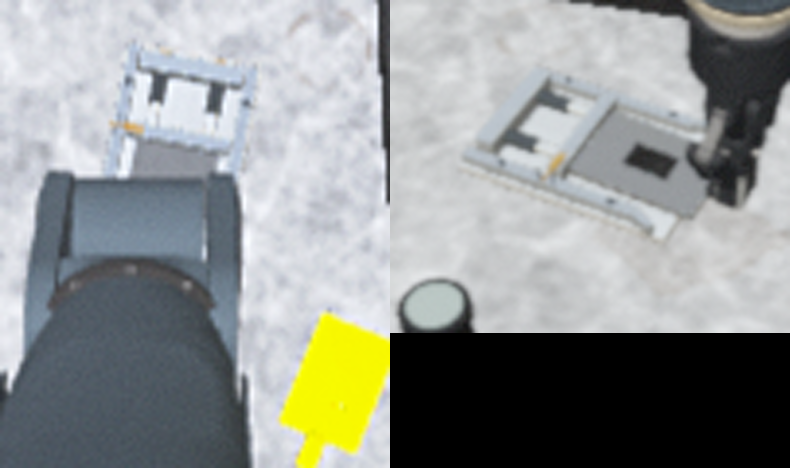

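Side and top both show the carrier flush on the fence. The fence is about 9.3 mm in, well inside the 6–14 mm window, with little yaw torque. Holding.

Request:
{"method": "jog_arm", "body": {"delta_pos": [[0, 0, 0], [0, 0, 0], [0, 0, 0], [0, 0, 0], [0, 0, 0]], "rot": [[0, 0, 0], [0, 0, 0], [0, 0, 0], [0, 0, 0], [0, 0, 0]]}}

```text
clock: 18.95
eef_pos: [0.5041, 0.0464, 0.0119]
orientation: [0.085, 0.996, -0.001, 0.005]
contact_force: [-11.8, 0.3, 6.7]
finger_gap: 0.0146
grasp_force: 69.9
```

Request:
{"method": "jog_arm", "body": {"delta_pos": [[0, 0, 0], [0, 0, 0], [0, 0, 0], [0, 0, 0], [0, 0, 0]], "rot": [[0, 0, 0], [0, 0, 0], [0, 0, 0], [0, 0, 0], [0, 0, 0]]}}

```text
clock: 19.45
eef_pos: [0.5041, 0.0464, 0.0119]
orientation: [0.085, 0.996, -0.001, 0.005]
contact_force: [-11.4, 1.3, 7.1]
finger_gap: 0.0149
grasp_force: 69.9
```

```bash
python3 fence.py|grep -v rest; python3 - <<'E'
from h import *
o=np.array([.610,.0295]);X=np.array([.9854,-.1702]);Y=np.array([.1702,.9854])
im,d=cams.get_image('side');i=im.astype(int);p=px2w('side',*np.meshgrid(np.arange(640),np.arange(400)),d)
jx,jy,z=(p[...,:2]-o)@X,(p[...,:2]-o)@Y,p[...,2]
g=(abs(jy)<.03)&(jx<.003)&(jx>-.08)&(z>.004)&(z<.03)
A=np.c_[jx[g],jy[g],np.ones(g.sum())];c=np.linalg.lstsq(A,z[g],rcond=None)[0];print('plate slope deg',np.degrees(c[:2]),'z mid',A.mean(0)@c,g.sum())
for lo in np.arange(-.08,0,.02):
    k=g&(jx>=lo)&(jx<lo+.02);print(lo,np.median(z[k]).round(4))
E
```

```text
clk 19.45 jig -0.10718361506810516 -0.0013880884340501352 z 0.011905870104828943 Fjig -11.47357931206485 -0.6884687530841045 7.138751267446919 T [ 0.0757  1.8019 -0.0445]
top now  [16.6565] [(np.float64(-23.0), 102, np.float64(-11.1))]
side now  [16.012] [(np.float64(-15.7), 39, np.float64(-26.1)), (np.float64(5.3), 28, np.float64(2.8)), (np.float64(10.5), 86, np.float64(-0.5))]
plate slope deg [2.12245875 0.04792852] z mid 0.016311832831434444 547
-0.08 0.015
-0.06 0.0158
-0.039999999999999994 0.0166
-0.01999999999999999 0.0172
```

```bash
python3 - <<'E'
from h import *
o=np.array([.610,.0295]);X=np.array([.9854,-.1702]);Y=np.array([.1702,.9854])
d=np.load('sided.npy');p=px2w('side',*np.meshgrid(np.arange(640),np.arange(400)),d)
def fit(p,o,X,Y,a,b,w,zl,zh):
    jx,jy,z=(p[...,:2]-o)@X,(p[...,:2]-o)@Y,p[...,2];g=(abs(jy)<w)&(jx<b)&(jx>a)&(z>zl)&(z<zh)
    A=np.c_[jx[g],jy[g],np.ones(g.sum())];c=np.linalg.lstsq(A,z[g],rcond=None)[0];print(np.degrees(c[:2]),A.mean(0)@c,g.sum())
fit(p,o,X,Y,-.075,-.008,.03,-.01,.03)
c=np.cos(.105);s=np.sin(.105);fit(p,np.array([.508,.265]),np.array([c,s]),np.array([-s,c]),-.045,.045,.028,-.01,.02)
E
```

```text
[-0.34875405  0.10805855] 0.008344395683149196 481
[-0.01204061  0.03896252] 0.0067963058669983315 1069
```

The plate's front is tilted up about 2°: pressing on the grip rocks it over the bed's end. I'll level it with a pitch and a slight raise.

Request:
{"method": "jog_arm", "body": {"delta_pos": [[0, 0, -0.01], [0, 0, -0.01], [0, 0, -0.01], [0, 0, 0], [0, 0, 0]], "rot": [[0, 0.004, 0], [0, 0.004, 0], [0, 0.004, 0], [0, 0, 0], [0, 0, 0]]}}

```text
clock: 20.1
eef_pos: [0.5048, 0.0463, 0.0126]
orientation: [0.085, 0.996, 0.001, -0.013]
contact_force: [-7.4, -0.4, 1.9]
finger_gap: 0.0149
grasp_force: 69.1
```

```bash
cat > flat.py <<'E'
from h import *
o=np.array([.610,.0295]);X=np.array([.9854,-.1702]);Y=np.array([.1702,.9854])
im,d=cams.get_image('side');p=px2w('side',*np.meshgrid(np.arange(640),np.arange(400)),d)
jx,jy,z=(p[...,:2]-o)@X,(p[...,:2]-o)@Y,p[...,2]
g=(abs(jy)<.03)&(jx<.003)&(jx>-.08)&(z>.004)&(z<.03)
A=np.c_[jx[g],jy[g],np.ones(g.sum())];c=np.linalg.lstsq(A,z[g],rcond=None)[0];print('plate slope deg',np.degrees(c[:2]),'z mid',A.mean(0)@c,g.sum())
E
python3 fence.py|grep -v rest;python3 flat.py
```

```text
clk 20.1 jig -0.10651961470571433 -0.0013340557182762447 z 0.012587759011960558 Fjig -7.2024840659450975 -1.6449219429442554 1.9167878379690078 T [0.0171 1.0837 0.0416]
top now  [17.2838] [(np.float64(-15.6), 41, np.float64(-9.1)), (np.float64(-5.7), 54, np.float64(-9.7)), (np.float64(12.4), 38, np.float64(-1.3))]
side now  [16.7258] [(np.float64(-8.1), 31, np.float64(-27.6)), (np.float64(11.3), 84, np.float64(-0.4))]
plate slope deg [1.64155217 0.16210443] z mid 0.01611337669018717 524
```

Request:
{"method": "jog_arm", "body": {"delta_pos": [[0, 0, -0.01], [0, 0, -0.01], [0, 0, -0.01], [0, 0, 0], [0, 0, 0]], "rot": [[0, 0.004, 0], [0, 0.004, 0], [0, 0.004, 0], [0, 0, 0], [0, 0, 0]]}}

```text
clock: 20.75
eef_pos: [0.505, 0.0463, 0.0134]
orientation: [0.085, 0.996, 0.002, -0.031]
contact_force: [-7.4, 0.2, 1.3]
finger_gap: 0.0148
grasp_force: 69.1
```

```bash
python3 fence.py|grep -v rest;python3 flat.py
```

```text
clk 20.75 jig -0.10632698349695284 -0.001290576190915823 z 0.01343928997163293 Fjig -7.347284369753838 -1.0705847627462612 1.3481751368758286 T [0.0313 0.9839 0.1035]
top now  [17.2367] [(np.float64(-2.6), 27, np.float64(-9.7)), (np.float64(11.4), 30, np.float64(0.5))]
side now  [16.9094] [(np.float64(-43.8), 35, np.float64(-22.4)), (np.float64(-5.7), 39, np.float64(-32.6)), (np.float64(5.6), 31, np.float64(1.1)), (np.float64(11.2), 84, np.float64(-0.3))]
plate slope deg [0.0648867  0.04240047] z mid 0.01483792534214703 516
```

Request:
{"method": "jog_arm", "body": {"delta_pos": [[0, 0, 0.006], [0, 0, 0], [0, 0, 0]], "rot": [[0, 0.003, 0], [0, 0, 0], [0, 0, 0]]}}

```text
clock: 21.2
eef_pos: [0.505, 0.0464, 0.0134]
orientation: [0.085, 0.996, 0.003, -0.036]
contact_force: [-8.0, 0.2, 3.2]
finger_gap: 0.0149
grasp_force: 69.2
```

```bash
python3 fence.py|grep -v rest;python3 flat.py;python3 flat.py
```

```text
clk 21.2 jig -0.10635094257341275 -0.0012503220458561538 z 0.013369738825738303 Fjig -7.911401765324728 -1.1983113241276935 3.1649644158273915 T [0.0546 1.0615 0.1193]
top now  [17.2647] [(np.float64(0.8), 40, np.float64(-8.0))]
side now  [16.9249] [(np.float64(-44.6), 37, np.float64(-22.9)), (np.float64(-19.0), 29, np.float64(-51.9)), (np.float64(-0.2), 25, np.float64(-30.9)), (np.float64(5.6), 31, np.float64(0.7)), (np.float64(11.2), 82, np.float64(-0.3))]
plate slope deg [0.03265939 0.22075107] z mid 0.014860177543430417 508
plate slope deg [0.19892392 0.16235106] z mid 0.014906176075685453 501
```

The plate now lies flat, the fence is 10.0 mm in and the push is about 8 N. Now the steady hold.

Request:
{"method": "jog_arm", "body": {"delta_pos": [[0, 0, 0], [0, 0, 0], [0, 0, 0], [0, 0, 0], [0, 0, 0]], "rot": [[0, 0, 0], [0, 0, 0], [0, 0, 0], [0, 0, 0], [0, 0, 0]]}}

```text
clock: 21.9
eef_pos: [0.505, 0.0464, 0.0134]
orientation: [0.085, 0.996, 0.003, -0.036]
contact_force: [-7.5, -0.5, 2.0]
finger_gap: 0.0149
grasp_force: 69.2
```

Request:
{"method": "jog_arm", "body": {"delta_pos": [[0, 0, 0], [0, 0, 0], [0, 0, 0], [0, 0, 0], [0, 0, 0]], "rot": [[0, 0, 0], [0, 0, 0], [0, 0, 0], [0, 0, 0], [0, 0, 0]]}}

```text
clock: 22.4
eef_pos: [0.505, 0.0464, 0.0134]
orientation: [0.085, 0.996, 0.003, -0.036]
contact_force: [-7.6, 1.2, 2.3]
finger_gap: 0.0148
grasp_force: 69.2
```

Request:
{"method": "jog_arm", "body": {"delta_pos": [[0, 0, 0], [0, 0, 0], [0, 0, 0], [0, 0, 0], [0, 0, 0]], "rot": [[0, 0, 0], [0, 0, 0], [0, 0, 0], [0, 0, 0], [0, 0, 0]]}}

```text
clock: 22.9
eef_pos: [0.505, 0.0464, 0.0134]
orientation: [0.085, 0.996, 0.003, -0.036]
contact_force: [-7.8, 0.1, 2.3]
finger_gap: 0.015
grasp_force: 69.2
```

Request:
{"method": "jog_arm", "body": {"delta_pos": [[0, 0, 0], [0, 0, 0], [0, 0, 0], [0, 0, 0], [0, 0, 0]], "rot": [[0, 0, 0], [0, 0, 0], [0, 0, 0], [0, 0, 0], [0, 0, 0]]}}

```text
clock: 23.4
eef_pos: [0.505, 0.0464, 0.0134]
orientation: [0.085, 0.996, 0.003, -0.036]
contact_force: [-8.8, 0.6, 2.5]
finger_gap: 0.0147
grasp_force: 69.2
```

Request:
{"method": "jog_arm", "body": {"delta_pos": [[0, 0, 0], [0, 0, 0], [0, 0, 0], [0, 0, 0], [0, 0, 0]], "rot": [[0, 0, 0], [0, 0, 0], [0, 0, 0], [0, 0, 0], [0, 0, 0]]}}

```text
clock: 23.9
eef_pos: [0.505, 0.0463, 0.0133]
orientation: [0.085, 0.996, 0.003, -0.036]
contact_force: [-7.6, 0.2, 3.2]
finger_gap: 0.0148
grasp_force: 69.2
```

Request:
{"method": "jog_arm", "body": {"delta_pos": [[0, 0, 0], [0, 0, 0], [0, 0, 0], [0, 0, 0], [0, 0, 0]], "rot": [[0, 0, 0], [0, 0, 0], [0, 0, 0], [0, 0, 0], [0, 0, 0]]}}

```text
clock: 24.4
eef_pos: [0.505, 0.0464, 0.0134]
orientation: [0.085, 0.996, 0.003, -0.036]
contact_force: [-7.5, 0.5, 2.5]
finger_gap: 0.0148
grasp_force: 69.2
```

Request:
{"method": "jog_arm", "body": {"delta_pos": [[0, 0, 0], [0, 0, 0], [0, 0, 0], [0, 0, 0], [0, 0, 0]], "rot": [[0, 0, 0], [0, 0, 0], [0, 0, 0], [0, 0, 0], [0, 0, 0]]}}

```text
clock: 24.9
eef_pos: [0.505, 0.0464, 0.0134]
orientation: [0.085, 0.996, 0.003, -0.036]
contact_force: [-8.6, 0.5, 2.8]
finger_gap: 0.0147
grasp_force: 69.2
```

```bash
python3 fence.py|grep -v rest;python3 flat.py; python3 - <<'E'
from h import *
im,_=cams.get_image('side');cv2.imwrite('pics/f1.png',cv2.resize(im[185:260,235:335,::-1],(800,600),interpolation=cv2.INTER_CUBIC))
E
```

```text
clk 24.9 jig -0.10636030662579181 -0.0012547123349916887 z 0.013376886342192258 Fjig -8.528868718092193 -0.9551189624951534 2.8490391782509756 T [0.0358 0.9877 0.1117]
top now  [17.2087] [(np.float64(0.8), 40, np.float64(-7.9)), (np.float64(11.3), 26, np.float64(0.0))]
side now  [16.9656] [(np.float64(-1.1), 29, np.float64(-27.9)), (np.float64(5.5), 34, np.float64(0.3)), (np.float64(11.2), 82, np.float64(-0.3))]
plate slope deg [0.29446273 0.13779848] z mid 0.01482684373133919 505
```

View pics/f1.png

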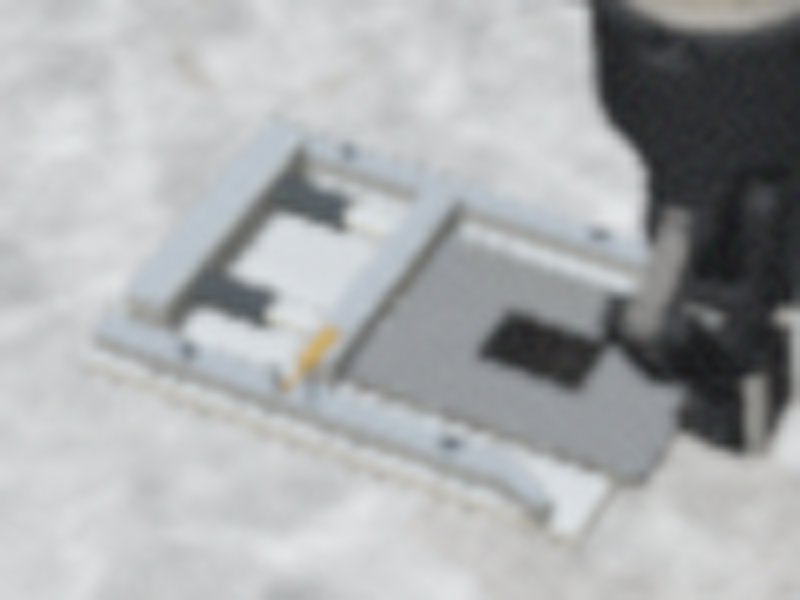

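The final view shows the plate flat between the rails and flush along the fence (crop (350,370) to (460,210)). The pointer at crop (315,355) has held steady for over 3 s. Handing in.

```bash
python3 -c "
from rig import job
print(job.sign_off())"
```

```text
the job is handed in; nothing more can be done
None
```

The job is handed in: I pressed the call push fully down and it came up again, and I am holding the carrier square against the fence, about 10 mm in by the camera readings at roughly 8 N, steady for over 3 s; it lies flat on the bed (about 0.2° by the camera), and the result of the judging was not shown to me.

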